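Build the sieve tower on the shaker

TASK

Build up the sieve tower on the little shaker, one piece at a time from the bottom, so that the ash for cleaning brush hair can be graded: the white fine sieve goes into the shaker's pan, the green medium sieve on it, the blue coarse sieve on that, and the grey lid on top. Every piece must sit level and fully down in the one below. The red extra-coarse sieve and the brass weight are not needed: leave them where they are.

Things in the scene. Friction and masses are not known exactly. Their poses are not given: they have to be found in the camera images.
- shaker: The compact vibratory sieve shaker: white housing 150 x 124 mm, 46 mm high, fixed to the table, black dial and green rocker on its front strip; an open aluminium pan is fixed on it. Origin: on the table under the pan's axis; housing from 90 mm on its -x side (controls) to 60 mm on +x, 62 mm either side in y.
- pan_rim (a point): Centre of the pan's mouth at the height of its rim, 80 mm above the table, on the shaker. The pan is 60 mm across outside, its mouth 52 mm wide and 22 mm deep, the same fit as a sieve's mouth: a seated sieve's origin lies 8 mm below this point. z points up.
- sieve_fine: Round sieve, white plastic, finest mesh (2.4 mm); loose, about 90 g. Origin: centre of its underside, z up. Tapered foot up to z = 8 mm (40 to 48.5 mm across), 60 mm drum (grip here) from z = 8 to its rim at 30 mm. Mouth 52 mm wide, 18 mm deep to the mesh. Its foot drops into the rim below until the shoulder (z = 8 mm) rests on it: stacked pieces are 22 mm apart in height. Yaw is free.
- sieve_medium: Round sieve, green plastic, medium mesh (5 mm); loose, about 90 g. Origin: centre of its underside, z up. Tapered foot up to z = 8 mm (40 to 48.5 mm across), 60 mm drum (grip here) from z = 8 to its rim at 30 mm. Mouth 52 mm wide, 18 mm deep to the mesh. Its foot drops into the rim below until the shoulder (z = 8 mm) rests on it: stacked pieces are 22 mm apart in height. Yaw is free.
- sieve_coarse: Round sieve, blue plastic, coarse mesh (8 mm); loose, about 90 g. Origin: centre of its underside, z up. Tapered foot up to z = 8 mm (40 to 48.5 mm across), 60 mm drum (grip here) from z = 8 to its rim at 30 mm. Mouth 52 mm wide, 18 mm deep to the mesh. Its foot drops into the rim below until the shoulder (z = 8 mm) rests on it: stacked pieces are 22 mm apart in height. Yaw is free.
- sieve_lid: Light grey round lid, 60 mm across, with a black knob in the middle. Origin: centre of its underside, z up. From below: the same tapered 8 mm foot as a sieve, a 60 mm disc from z = 8 to 14 mm, then the knob, 22 mm across, from z = 14 to 35 mm; grip it by the knob. Seated on a sieve its origin lies 22 mm above that sieve's origin. About 70 g, loose.
- sieve_extra_coarse: Red sieve of the same make and size as the others (60 mm across, 30 mm high), with very wide mesh (12 mm pitch); loose, not needed for this job. Origin: centre of its underside.
- weight: Brass weight with a knob, 45 mm across, 36 mm high, loose, not needed. Origin: centre of its underside.
- bowl_b: Blue-and-white porcelain bowl standing on the work area, 160 mm across, 55 mm high, fixed; keep clear of it. Origin: centre of its underside.

How it is judged:
On the way, in this order (a step that is already met when the one before it is completed fails the run):
1. the white fine sieve is seated in the shaker's pan (horizontal distance between sieve_fine and pan_rim below 0.004 m and z of sieve_fine in the frame of pan_rim between -0.01 and -0.006 m and angle between sieve_fine's own z axis and vertical below 0.06 rad), for 0.2 s.
2. the green medium sieve is seated on the fine one (all of step 1 and horizontal distance between sieve_medium and sieve_fine below 0.004 m and z of sieve_medium in the frame of sieve_fine between 0.02 and 0.024 m and angle between sieve_medium's own z axis and vertical below 0.06 rad), for 0.2 s.
3. the blue coarse sieve is seated on the medium one (all of step 2 and horizontal distance between sieve_coarse and sieve_medium below 0.004 m and z of sieve_coarse in the frame of sieve_medium between 0.02 and 0.024 m and angle between sieve_coarse's own z axis and vertical below 0.06 rad), for 0.2 s.
4. the grey lid is seated on the coarse sieve (all of step 3 and horizontal distance between sieve_lid and sieve_coarse below 0.004 m and z of sieve_lid in the frame of sieve_coarse between 0.02 and 0.024 m and angle between sieve_lid's own z axis and vertical below 0.06 rad), for 0.2 s.
At the end, for the whole second after the job is handed in: White, green and blue sieve and grey lid are stacked in that order in the shaker's pan, each with its foot fully in the rim below (centred within 4 mm, height within 2 mm of seated, tilted less than 0.06 rad) and at rest; the red sieve and the brass weight are within 25 mm of where they stood (all of step 4 and linear speed of each of sieve_fine, sieve_medium, sieve_coarse, sieve_lid below 0.02 m/s and distance of each of sieve_extra_coarse, weight from where it was at the start of the episode below 0.025 m); the robot touches nothing.
It fails at once if the red sieve is moved by more than 25 mm (distance of sieve_extra_coarse from where it was at the start of the episode above 0.025 m).
It fails at once if the brass weight is moved by more than 25 mm (distance of weight from where it was at the start of the episode above 0.025 m).
It also fails if it takes over 93 s, if anything falls off the work surface, if the arm or the gripper's body presses on something with over 40 N, if the wrist force passes 120 N, or if a joint passes its speed limit or range.

ROBOT

A 6-joint arm with a two-finger parallel gripper is mounted at the origin on a cart in front of the work surface, level with it; the furniture and walls round the work are solid. World frame = base frame: x ahead of the robot, y to its left, z up, the work surface at z = 0. Lengths are in m, angles in rad, forces in N, time in s.
With the tool pointing down it reaches from about 0.2 to 0.875 m from the base axis. Payload 3.4 kg.
Tool frame: the origin (TCP) lies at the very end of the fingers, on their centre line; the grasp point (between the pads) lies 19 mm behind it; z points along the fingers, y is the line along which they close (so a half turn about z gives the same grasp; the last joint's range is limited). The gripper opens to 94 mm and grips with 3 to 60 N. Pads are 16 mm wide; open, the fingers measure 119 mm over their backs; the gripper's body (75 mm by 177 mm) begins 78 mm behind the grasp point.
Start: joints at [1.08, 0.276, 1.505, -0, 1.361, -0.121], TCP at [0.208, 0.536, 0.205] pointing down, gripper open.
Joint ranges: [-2.89, 2.89], [-0.75, 2.08], [0.22, 2.7], [-1.18, 4.32], [0.11, 2.71], [-2.7, 2.7]. Speed limits (rad/s): [2.57, 2.57, 3.14, 3.14, 3.14, 3.14].

INTERFACE

Orientations are given as a unit quaternion [x, y, z, w].
In Python, from cell import r gives the robot as it stands.
- The arm moves only by the shell command python3 -m crank 'ROWS' [OPENING]. ROWS is a JSON object whose key "steps" holds a list of rows, 1 to 5 of them, each of 6 numbers: dx, dy, dz in fractions of the full range, 1 being 0.25 m, then a rotation vector rx, ry, rz in a scale on which 1.0 is pi/2 rad; each row is the pose to reach, as a shift and turn from the pose commanded when the command began, along the tool's axes at that moment; what a row does not reach only later rows make up. A row lasts 1/12 s, in which the tool goes at most 0.0417 m and 0.125 rad, less where a joint would pass 70% of its speed; a pose out of reach is approached as far as the arm can. OPENING is the finger opening in m, set as the command begins (- or left out keeps the last). The fingers move at their own pace and stop on an object; the grip force is fixed at half the most. Time passes only in rows, so rows that do not move let the fingers close. It prints the time, the measured TCP pose, the force, the opening and the grip force at its end. Shift and turn numbers lie between -1 and 1, and a call with a number outside is refused. Input that does not fit is refused with a message, and nothing moves.
- r.state(): the state, without advancing time (a new reading comes with each control period).
- r.snapshot(name): name is "side" or "top"; returns a dict with "pixels" (400x640x3 uint8, red, green, blue), "range_z" (400x640 float32, m along the optical axis (not along the pixel's ray), 0 where there is no reading), "camera_matrix" (3x3 intrinsics, pixels), "dist_coeffs" ([k1, k2, p1, p2, k3] as OpenCV has them; the pictures are not rectified), "rvec" (rotation vector, rad) and "tvec" (3), from world to camera coordinates, as OpenCV has them. Camera axes: x right, y down, z forward; pixel columns grow to the right and rows downward; lengths in m; the calibration is good to about 2 mm. A picture is of the moment at which its call begins.
- r.sign_off(): hands the job in; it is judged then, once.
Trained networks look in a picture, given as the dict that the camera call returned (one of the last four; its "shot" number tells which), for a name from the list of things; names that differ only in an ending like _2 or _b are one class to them, and where a whole thing is asked for, a point or a joint stands for the part that bears it (a point fixed in the world has none). Each returns a list of dicts, best first, with "score" (0 to 1); they miss things now and then, are a little off and sometimes report something else, mostly with a low value. They report only what shows in the picture. A call takes as long as a camera call.
- r.recognise(picture, query): "bbox" ([centre column, centre row, width, height] in pixels, round what is visible of it).
The state is a dict: "time_s": time; "qpos": joint angles; "joint_vel": joint speeds; "joint_torque": joint torques, N m; "position": TCP position; "tcp_rot": TCP orientation; "contact_force": force on the tool from outside, world axes, zero at the start; "ft_torque": the same for the moment, N m; "opening": finger opening in m; "finger_force": force on a finger pad.
Only numpy, scipy, OpenCV 4.12 (cv2) and the standard library are available. Lean on these libraries where they do the work, as an engineer would, in place of code of your own. Each camera call takes 0.05 s, during which the arm holds its last target. There are 200 camera calls.

## Working session

There is one attempt and no reset: what is moved stays moved. The work goes in short steps, Python scripts to look and compute and a shell command to move; the robot and the scene stay as the last step left them, time stands still between calls to the robot, and variables do not carry over. Pictures are saved under pics/ and viewed, at most 14 in all, crops included, and the job is handed in when it is done.

```bash
ls; mkdir -p pics
python3 - <<'E'
from cell import r
import cv2
s=r.state();print(s['time_s'],s['position'],s['tcp_rot'],s['opening'],s['contact_force'])
for n in('top','side'):
    p=r.snapshot(n);cv2.imwrite(f'pics/{n}0.png',p['pixels'][:,:,::-1])
    print(n,p['camera_matrix'],p['dist_coeffs'],p['rvec'],p['tvec'])
    for q in('shaker','sieve_fine','sieve_medium','sieve_coarse','sieve_lid','sieve_extra_coarse','weight','bowl_b'):
        print(q,[(round(d['score'],2),[round(v) for v in d['bbox']]) for d in r.recognise(p,q)[:3]])
E
```

```text
pics
0.0 [0.20756186 0.53564818 0.20461267] [ 1.83830550e-01  9.82957539e-01 -8.57831186e-04 -2.64368295e-04] 0.09389578369253627 [-0.20460825 -0.02457257  1.06109387]
top [[397.36289167   0.         316.33090659]
 [  0.         397.36289167 204.82247842]
 [  0.           0.           1.        ]] [0.00403177 0.         0.         0.         0.        ] [ 2.17619833 -2.1391695   0.12573546] [-0.02590838  0.58584179  0.85790045]
shaker [(0.95, [205, 234, 73, 74]), (0.29, [340, 211, 29, 30])]
sieve_fine [(0.65, [298, 212, 27, 25])]
sieve_medium [(0.84, [278, 273, 23, 27])]
sieve_coarse [(0.59, [324, 254, 29, 26])]
sieve_lid [(0.65, [339, 208, 30, 30])]
sieve_extra_coarse [(0.8, [321, 158, 24, 28])]
weight [(0.51, [271, 180, 18, 22])]
bowl_b [(0.62, [417, 234, 74, 76])]
side [[481.07983491   0.         328.31967491]
 [  0.         481.07983491 201.87348609]
 [  0.           0.           1.        ]] [-0.01075786  0.          0.          0.          0.        ] [ 2.09548192 -0.19155037  0.12048582] [-0.55289775  0.12176076  1.08810923]
shaker [(0.74, [300, 180, 56, 40]), (0.64, [330, 220, 26, 19])]
sieve_fine [(0.7, [335, 280, 80, 60]), (0.56, [330, 218, 25, 22])]
sieve_medium [(0.59, [276, 216, 24, 19])]
sieve_coarse [(0.87, [294, 238, 27, 24])]
sieve_lid [(0.56, [343, 243, 27, 20])]
sieve_extra_coarse [(0.85, [386, 224, 29, 20])]
weight [(0.5, [354, 206, 18, 15])]
bowl_b [(0.87, [334, 280, 79, 56])]
```

```bash
cat > h.py <<'E'
from cell import r
import cv2, numpy as np
from scipy.optimize import least_squares
from scipy.spatial.transform import Rotation as R
def cloud(p):
    """world point (400,640,3) of every pixel, nan where there is no reading"""
    h,w=p['range_z'].shape
    uv=np.stack(np.meshgrid(np.arange(w),np.arange(h)),-1).reshape(-1,1,2).astype(float)
    n=cv2.undistortPoints(uv,p['camera_matrix'],p['dist_coeffs']).reshape(h,w,2)
    z=p['range_z'].astype(float); z[z==0]=np.nan
    c=np.dstack([n[...,0]*z,n[...,1]*z,z])
    return (c-np.ravel(p['tvec']))@cv2.Rodrigues(np.array(p['rvec'],float))[0]
def circle(P,rad=None):
    """fit circle to xy points, robustly; rad fixed if given"""
    c0=[*np.median(P,0)]+([] if rad else [.028])
    f=lambda q:np.hypot(*(P-q[:2]).T)-(rad or q[2])
    return least_squares(f,c0,loss='soft_l1',f_scale=.001).x
def tool(dw):
    """world shift -> tool axes"""
    return R.from_quat(r.state()['tcp_rot']).inv().apply(dw)
E
python3 - <<'E'
from h import *
for n in('top','side'):
    p=r.snapshot(n);C=cloud(p)
    a,b=((130,480),(100,300)) if n=='top' else ((250,420),(140,310))
    im=p['pixels'][b[0]:b[1],a[0]:a[1],::-1]
    k=2 if n=='top' else 3
    cv2.imwrite(f'pics/{n}1.png',cv2.resize(im,None,fx=k,fy=k,interpolation=cv2.INTER_CUBIC))
    for q in('sieve_fine','sieve_medium','sieve_coarse','sieve_lid','sieve_extra_coarse','weight','bowl_b','shaker'):
      for d in r.recognise(p,q)[:1]:
        u,v,w,h=d['bbox'];u0,u1,v0,v1=[int(round(x)) for x in(u-w/2-3,u+w/2+4,v-h/2-3,v+h/2+4)]
        P=C[v0:v1,u0:u1].reshape(-1,3);P=P[np.isfinite(P[:,2])]
        zt=np.percentile(P[:,2],98)
        T=P[P[:,2]>zt-.006]
        print(n,q,'ztop',zt.round(3),len(T),'med',np.median(T,0).round(4),'mid',((T.min(0)+T.max(0))/2).round(4),'size',np.ptp(T,0).round(3),'fit',circle(T[:,:2]).round(4),'floor',np.percentile(P[:,2],3).round(4))
E
```

```text
top sieve_fine ztop 0.031 141 med [0.5705 0.0238 0.0297] mid [0.5699 0.0231 0.0299] size [0.059 0.059 0.008] fit [0.5696 0.0235 0.0281] floor -0.0028
top sieve_medium ztop 0.031 144 med [0.4402 0.0713 0.0296] mid [0.4399 0.0688 0.0294] size [0.057 0.058 0.009] fit [0.4404 0.0688 0.0281] floor -0.0024
top sieve_coarse ztop 0.031 133 med [ 0.4764 -0.0434  0.0296] mid [ 0.4759 -0.0416  0.0298] size [0.056 0.058 0.008] fit [ 0.4758 -0.0421  0.028 ] floor -0.0024
top sieve_lid ztop 0.036 74 med [ 0.582  -0.0713  0.0351] mid [ 0.5813 -0.0704  0.0348] size [0.02  0.02  0.008] fit [ 0.5816 -0.0709  0.0077] floor -0.0026
top weight ztop 0.035 39 med [0.6529 0.0927 0.0344] mid [0.653  0.093  0.0338] size [0.014 0.014 0.009] fit [0.6532 0.0926 0.0057] floor -0.0023
top bowl_b ztop 0.054 628 med [ 0.5294 -0.2474  0.0524] mid [ 0.5278 -0.232   0.0537] size [0.159 0.158 0.011] fit [ 0.528  -0.2311  0.077 ] floor -0.0023
top shaker ztop 0.078 194 med [0.5395 0.2321 0.0792] mid [0.539  0.2271 0.0774] size [0.058 0.058 0.011] fit [0.5385 0.227  0.0279] floor -0.0024
side sieve_fine ztop 0.03 129 med 
[... 504 characters left out ...]
0.1655  0.0524] size [0.06  0.027 0.008] fit [ 0.5266 -0.2379  0.0818] floor -0.0021
side sieve_extra_coarse ztop 0.03 133 med [ 0.6992 -0.021   0.0278] mid [ 0.6998 -0.0228  0.0279] size [0.058 0.062 0.007] fit [ 0.6999 -0.0227  0.0283] floor -0.0023
side weight ztop 0.033 21 med [0.6531 0.0859 0.0326] mid [0.6545 0.0864 0.0318] size [0.014 0.012 0.009] fit [0.6524 0.0879 0.0054] floor -0.0026
side bowl_b ztop 0.054 565 med [ 0.533  -0.1962  0.0517] mid [ 0.5275 -0.2323  0.0523] size [0.16  0.161 0.009] fit [ 0.5272 -0.2335  0.0774] floor -0.0021
side shaker ztop 0.077 132 med [0.54   0.2242 0.0769] mid [0.539  0.2255 0.0773] size [0.057 0.065 0.012] fit [0.5391 0.2252 0.028 ] floor -0.0023
```

View pics/top1.png

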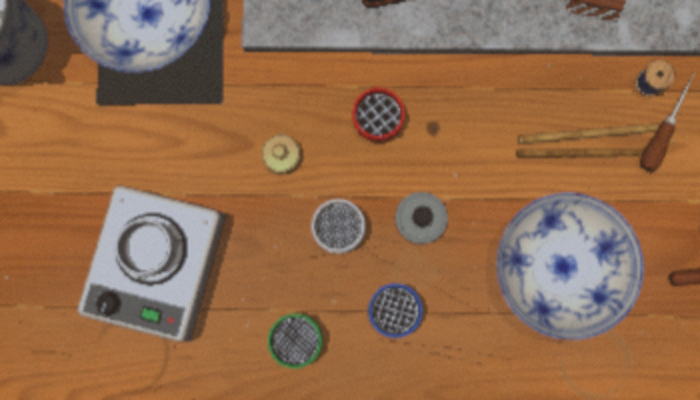

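View pics/side1.png

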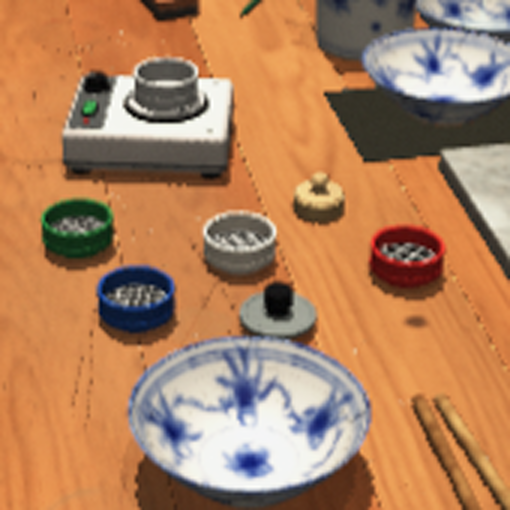

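White fine sieve at crop (338,226), green (296,340), blue (397,310), lid (421,218), red (380,114), weight (281,154), pan mouth (151,248) in the top view. The side view agrees, except that its "lid" detection was the bowl. I'll turn the tool to line up with the world axes and move towards the fine sieve.

Careful with the scale: shifts go in shares of 0.25 m and turns go in shares of pi/2 rad. That gives: -0.165 m / 0.25 = -0.66, -0.132 m / 0.25 = -0.528, -0.37 rad / 1.5708 = -0.2355.

```bash
python3 -m crank '{"steps": [[-0.132,-0.088,0,0,0,-0.0471],[-0.264,-0.176,0,0,0,-0.0942],[-0.396,-0.264,0,0,0,-0.1413],[-0.528,-0.352,0,0,0,-0.1884],[-0.66,-0.44,0,0,0,-0.2355]]}' 0.076
python3 -m crank '{"steps": [[0,0,0,0,0,0],[0,0,0,0,0,0]]}'
python3 -c "
from h import *
print(R.from_quat(r.state()['tcp_rot']).as_matrix().round(4), tool(np.array([.5695,.0225,.1])-r.state()['position']).round(4), r.state()['time_s'])"
```

```text
time_s: 2.22
position: [0.3225, 0.3725, 0.2056]
tcp_rot: [-0.002, 1.0, 0.0, 0.0]
contact_force: [0.3, -0.1, -0.5]
opening: 0.0761
finger_force: 0.0
time_s: 2.38
position: [0.323, 0.3727, 0.2057]
tcp_rot: [0.002, 1.0, 0.0, 0.0]
contact_force: [-0.3, -0.1, -0.3]
opening: 0.0761
finger_force: 0.0
[[-1.0e+00  4.7e-03  1.0e-04]
 [ 4.7e-03  1.0e+00  6.0e-04]
 [-1.0e-04  6.0e-04 -1.0e+00]] [-0.2482 -0.3491  0.1055] 2.3833
```

Converted, -0.175 m / 0.25 = -0.7, -0.07 m / 0.25 = -0.28.

```bash
python3 -m crank '{"steps": [[-0.1,-0.14,0,0,0,0],[-0.2,-0.28,0,0,0,0],[-0.3,-0.42,0.04,0,0,0],[-0.4,-0.56,0.08,0,0,0],[-0.496,-0.7,0.12,0,0,0]]}' >/dev/null
python3 -m crank '{"steps": [[-0.1,-0.14,0.08,0,0,0],[-0.2,-0.28,0.16,0,0,0],[-0.3,-0.42,0.24,0,0,0],[-0.4,-0.56,0.3,0,0,0],[-0.496,-0.696,0.34,0,0,0]]}' >/dev/null
python3 -m crank '{"steps": [[0,0,0,0,0,0],[0,0,0,0,0,0],[0,0,0,0,0,0]]}'
python3 -c "
from h import *
print(tool(np.array([.5695,.0225,.006])-r.state()['position']).round(4))"
```

```text
time_s: 3.47
position: [0.5521, 0.0516, 0.0985]
tcp_rot: [-0.0, 1.0, 0.001, -0.001]
contact_force: [-0.2, 0.2, 0.8]
opening: 0.076
finger_force: 0.0
[-0.0174 -0.0292  0.0924]
```

Converted, 0.092 m / 0.25 = 0.368, 0.08 m / 0.25 = 0.32.

```bash
python3 -m crank '{"steps": [[-0.036,-0.06,0.04,0,0,0],[-0.0696,-0.116,0.12,0,0,0],[-0.0696,-0.116,0.22,0,0,0],[-0.0696,-0.116,0.32,0,0,0],[-0.0696,-0.116,0.368,0,0,0]]}'
python3 -m crank '{"steps": [[0,0,0,0,0,0],[0,0,0,0,0,0]]}'
```

```text
time_s: 3.88
position: [0.5677, 0.0235, 0.0051]
tcp_rot: [-0.001, 1.0, 0.001, -0.001]
contact_force: [-0.7, -0.8, 0.0]
opening: 0.0763
finger_force: 0.0
time_s: 4.05
position: [0.5693, 0.023, 0.007]
tcp_rot: [-0.001, 1.0, 0.0, -0.0]
contact_force: [0.8, 0.4, 0.4]
opening: 0.0758
finger_force: 0.0
```

Converted, -0.12 m / 0.25 = -0.48, -0.05 m / 0.25 = -0.2.

```bash
python3 -m crank '{"steps": [[0,0,0,0,0,0],[0,0,0,0,0,0],[0,0,0,0,0,0],[0,0,0,0,0,0]]}' 0.04
python3 -m crank '{"steps": [[0,0,-0.08,0,0,0],[0,0,-0.2,0,0,0],[0,0,-0.34,0,0,0],[0,0,-0.48,0,0,0],[0,0,-0.48,0,0,0]]}'
python3 -c "
from h import *
for n in('top','side'):
    p=r.snapshot(n);C=cloud(p);P=C.reshape(-1,3)
    s=r.state()['position']
    m=(np.hypot(*(P[:,:2]-s[:2]).T)<.045)&(abs(P[:,2]-(s[2]+.023))<.006)
    x=circle(P[m][:,:2]) if m.sum()>8 else None
    m2=(np.hypot(P[:,0]-.5385,P[:,1]-.2262)<.04)&(abs(P[:,2]-.078)<.006)
    print(n,s,m.sum(),x,circle(P[m2][:,:2]), np.percentile(P[m][:,2],[5,50,95]) if m.sum() else 0)
    cv2.imwrite(f'pics/{n}2.png',p['pixels'][:,:,::-1])
print(tool(np.array([.5385,.2265,.13])-r.state()['position']).round(4))"
```

```text
time_s: 4.38
position: [0.5709, 0.0217, 0.0083]
tcp_rot: [-0.0, 1.0, 0.0, 0.001]
contact_force: [-0.8, 2.6, 5.4]
opening: 0.0602
finger_force: 30.0
time_s: 4.8
position: [0.5746, 0.0204, 0.1341]
tcp_rot: [-0.0, 1.0, -0.001, 0.007]
contact_force: [0.9, -0.1, 0.2]
opening: 0.0603
finger_force: 30.0
top [0.57283704 0.02059415 0.13097656] 42 [0.57314295 0.01939707 0.02862058] [0.53847012 0.22701883 0.02788735] [0.15241605 0.15481117 0.15752545]
side [0.57071908 0.02074356 0.12839908] 145 [0.57122153 0.0162208  0.02918976] [0.53883136 0.22539981 0.02837893] [0.14631911 0.15071228 0.15563317]
[ 0.0322  0.2058 -0.0018]
```

Converted, 0.19 m / 0.25 = 0.76, 0.006 m / 0.25 = 0.024.

```bash
python3 -m crank '{"steps": [[0.024,0.16,0,0,0,0],[0.048,0.32,0,0,0,0],[0.076,0.48,0,0,0,0],[0.104,0.64,0,0,0,0],[0.128,0.76,0,0,0,0]]}' >/dev/null
python3 -m crank '{"steps": [[0,0.06,0,0,0,0],[0,0.06,0,0,0,0],[0,0.06,0,0,0,0],[0,0.06,0,0,0,0]]}'
python3 -c "
from h import *
print(r.state()['position'],tool(np.array([.5385,.2262,.081])-r.state()['position']).round(4))"
```

```text
time_s: 5.65
position: [0.537, 0.2249, 0.1253]
tcp_rot: [-0.0, 1.0, -0.001, -0.001]
contact_force: [-0.4, -0.5, -0.4]
opening: 0.0603
finger_force: 30.0
[0.53696452 0.22489247 0.12533127] [-0.0017  0.0014  0.0443]
```

Converted, 0.035 m / 0.25 = 0.14, 0.032 m / 0.25 = 0.128.

```bash
python3 -m crank '{"steps": [[-0.006,0.0056,0.04,0,0,0],[-0.006,0.0056,0.08,0,0,0],[-0.006,0.0056,0.112,0,0,0],[-0.006,0.0056,0.128,0,0,0],[-0.006,0.0056,0.14,0,0,0]]}'
python3 -m crank '{"steps": [[0,0,0.012,0,0,0],[0,0,0.024,0,0,0],[0,0,0.036,0,0,0],[0,0,0.036,0,0,0]]}'
```

```text
time_s: 6.07
position: [0.5387, 0.2267, 0.0904]
tcp_rot: [0.0, 1.0, -0.0, -0.001]
contact_force: [-0.2, -0.1, -1.5]
opening: 0.0604
finger_force: 30.0
time_s: 6.4
position: [0.539, 0.2274, 0.0823]
tcp_rot: [-0.0, 1.0, -0.0, -0.0]
contact_force: [-0.6, -0.3, -0.1]
opening: 0.0603
finger_force: 30.0
```

Converted, 0.003 m / 0.25 = 0.012, 0.002 m / 0.25 = 0.008.

```bash
python3 -m crank '{"steps": [[0,0,0.004,0,0,0],[0,0,0.008,0,0,0],[0,0,0.012,0,0,0],[0,0,0.012,0,0,0]]}'
python3 -m crank '{"steps": [[0,0,0.004,0,0,0],[0,0,0.004,0,0,0]]}'
```

```text
time_s: 6.73
position: [0.5394, 0.2275, 0.0803]
tcp_rot: [-0.0, 1.0, 0.0, 0.0]
contact_force: [-0.6, -0.7, 1.5]
opening: 0.0603
finger_force: 30.2
time_s: 6.9
position: [0.5395, 0.2276, 0.0803]
tcp_rot: [-0.0, 1.0, 0.0, 0.001]
contact_force: [-1.5, -0.2, 7.4]
opening: 0.0604
finger_force: 30.6
```

Converted, -0.1 m / 0.25 = -0.4, -0.07 m / 0.25 = -0.28.

```bash
python3 -m crank '{"steps": [[0,0,0,0,0,0],[0,0,0,0,0,0],[0,0,0,0,0,0]]}' 0.076
python3 -m crank '{"steps": [[0,0,-0.12,0,0,0],[0,0,-0.26,0,0,0],[0,-0.08,-0.4,0,0,0],[0.12,-0.18,-0.4,0,0,0],[0.24,-0.28,-0.4,0,0,0]]}'
python3 -m crank '{"steps": [[0,0,0,0,0,0],[0,0,0,0,0,0]]}' >/dev/null
cat >> h.py <<'E'
def ring(C,xy,z,tol=.005,rad=None):
    P=C.reshape(-1,3);m=(np.hypot(*(P[:,:2]-xy).T)<.042)&(abs(P[:,2]-z)<tol)
    Q=P[m]
    if len(Q)<8: return len(Q)
    A=np.c_[Q[:,:2]-xy,np.ones(len(Q))];s=np.linalg.lstsq(A,Q[:,2],rcond=None)[0]
    return len(Q),circle(Q[:,:2]).round(4),'z,tilt',s[2].round(4),s[:2].round(3)
E
python3 -c "
from h import *
for n in('top','side'):
    C=cloud(r.snapshot(n))
    print(n,ring(C,[.5385,.226],.1),ring(C,[.44,.068],.029))
print(r.state()['position'],tool(np.array([.44,.0675,.008])-r.state()['position']).round(4))"
```

```text
time_s: 7.15
position: [0.5394, 0.2275, 0.0787]
tcp_rot: [-0.0, 1.0, 0.0, 0.0]
contact_force: [0.3, -0.7, -0.3]
opening: 0.0748
finger_force: 0.0
time_s: 7.57
position: [0.4817, 0.1574, 0.1807]
tcp_rot: [-0.001, 1.0, 0.001, 0.003]
contact_force: [-0.7, -0.7, -0.5]
opening: 0.0757
finger_force: 0.0
top (88, array([0.5382, 0.2252, 0.0276]), 'z,tilt', np.float64(0.0997), array([ 0.06, -0.05])) (145, array([0.4405, 0.0688, 0.028 ]), 'z,tilt', np.float64(0.0294), array([ 0.001, -0.001]))
side (119, array([0.5383, 0.2235, 0.0286]), 'z,tilt', np.float64(0.0992), array([-0.001,  0.009])) (135, array([0.4401, 0.0666, 0.0281]), 'z,tilt', np.float64(0.028), array([ 0.004, -0.004]))
[0.48025921 0.1578212  0.17890228] [ 0.0405 -0.0905  0.1708]
```

Converted, 0.1 m / 0.25 = 0.4, -0.09 m / 0.25 = -0.36.

```bash
python3 -m crank '{"steps": [[0.06,-0.12,0.04,0,0,0],[0.112,-0.24,0.12,0,0,0],[0.16,-0.36,0.2,0,0,0],[0.16,-0.36,0.32,0,0,0],[0.16,-0.36,0.4,0,0,0]]}'
python3 -m crank '{"steps": [[0,0,0,0,0,0],[0,0,0,0,0,0],[0,0,0,0,0,0]]}'
python3 -c "
from h import *
C=cloud(r.snapshot('top'));print(ring(C,[.5385,.226],.1))
print(r.state()['position'],tool(np.array([.4404,.0675,.008])-r.state()['position']).round(4))"
```

```text
time_s: 8.25
position: [0.4395, 0.0666, 0.077]
tcp_rot: [0.001, 1.0, 0.0, -0.0]
contact_force: [-0.2, -0.0, -0.1]
opening: 0.0761
finger_force: 0.0
time_s: 8.5
position: [0.4412, 0.0679, 0.0795]
tcp_rot: [-0.001, 1.0, 0.0, 0.001]
contact_force: [1.3, 0.2, 0.9]
opening: 0.0761
finger_force: 0.0
(200, array([0.5378, 0.2255, 0.028 ]), 'z,tilt', np.float64(0.101), array([-0.013, -0.006]))
[0.44138463 0.06791673 0.07984591] [ 0.0012 -0.0004  0.0718]
```

Converted, 0.071 m / 0.25 = 0.284, 0.062 m / 0.25 = 0.248.

```bash
python3 -m crank '{"steps": [[0.004,0,0.08,0,0,0],[0.004,0,0.18,0,0,0],[0.004,0,0.248,0,0,0],[0.004,0,0.284,0,0,0],[0.004,0,0.284,0,0,0]]}'
python3 -m crank '{"steps": [[0,0,0,0,0,0],[0,0,0,0,0,0]]}'
python3 -m crank '{"steps": [[0,0,0,0,0,0],[0,0,0,0,0,0],[0,0,0,0,0,0],[0,0,0,0,0,0]]}' 0.04
python3 -m crank '{"steps": [[0,0,-0.12,0,0,0],[0,0,-0.26,0,0,0],[0,0,-0.4,0,0,0],[0,0,-0.54,0,0,0],[0,0,-0.6,0,0,0]]}'
python3 -m crank '{"steps": [[0,0,0,0,0,0],[0,0,0,0,0,0]]}'
python3 -c "
from h import *
print(r.state()['position'],tool(np.array([.5394,.2275,.15])-r.state()['position']).round(4))"
```

```text
time_s: 8.97
position: [0.4384, 0.0678, 0.0072]
tcp_rot: [-0.001, 1.0, 0.0, -0.001]
contact_force: [-0.5, 0.1, 0.1]
opening: 0.0762
finger_force: 0.0
time_s: 9.13
position: [0.4399, 0.0677, 0.0089]
tcp_rot: [-0.0, 1.0, 0.0, 0.001]
contact_force: [-0.2, 0.1, 0.2]
opening: 0.076
finger_force: 0.0
time_s: 9.47
position: [0.439, 0.0676, 0.0085]
tcp_rot: [0.0, 1.0, 0.0, 0.001]
contact_force: [-0.7, 0.9, 5.3]
opening: 0.06
finger_force: 30.0
time_s: 9.88
position: [0.4404, 0.0673, 0.162]
tcp_rot: [-0.0, 1.0, -0.0, 0.004]
contact_force: [-0.0, -1.0, -1.4]
opening: 0.0603
finger_force: 30.0
time_s: 10.05
position: [0.4383, 0.0673, 0.1579]
tcp_rot: [-0.0, 1.0, -0.0, 0.001]
contact_force: [-0.0, -0.2, -1.1]
opening: 0.0596
finger_force: 30.0
[0.43829202 0.06732106 0.15790092] [-0.1011  0.1602  0.008 ]
```

Converted, 0.16 m / 0.25 = 0.64, 0.128 m / 0.25 = 0.512.

```bash
python3 -m crank '{"steps": [[-0.08,0.128,0,0,0,0],[-0.16,0.256,0,0,0,0],[-0.24,0.384,0,0,0,0],[-0.32,0.512,0,0,0,0],[-0.402,0.64,0,0,0,0]]}' >/dev/null
python3 -m crank '{"steps": [[0,0,0,0,0,0],[0,0,0,0,0,0],[0,0,0.04,0,0,0],[0,0,0.08,0,0,0],[0,0,0.1,0,0,0]]}'
python3 -m crank '{"steps": [[0,0,0,0,0,0],[0,0,0,0,0,0]]}'
python3 -c "
from h import *
print(r.state()['position'],tool(np.array([.539,.2275,.1043])-r.state()['position']).round(4))"
```

```text
time_s: 10.88
position: [0.5365, 0.2258, 0.1302]
tcp_rot: [0.0, 1.0, -0.001, -0.002]
contact_force: [0.0, -1.1, -1.2]
opening: 0.0601
finger_force: 30.0
time_s: 11.05
position: [0.538, 0.2265, 0.1321]
tcp_rot: [0.0, 1.0, -0.0, -0.001]
contact_force: [-0.4, -0.9, -0.6]
opening: 0.0604
finger_force: 30.0
[0.53801928 0.22645789 0.13214407] [-0.001   0.0011  0.0278]
```

Converted, 0.026 m / 0.25 = 0.104, 0.023 m / 0.25 = 0.092.

```bash
python3 -m crank '{"steps": [[-0.004,0.004,0.032,0,0,0],[-0.004,0.004,0.06,0,0,0],[-0.004,0.004,0.076,0,0,0],[-0.004,0.004,0.092,0,0,0],[-0.004,0.004,0.104,0,0,0]]}'
python3 -m crank '{"steps": [[0,0,0.004,0,0,0],[0,0,0.008,0,0,0],[0,0,0.008,0,0,0]]}'
python3 -m crank '{"steps": [[0,0,0.004,0,0,0],[0,0,0.008,0,0,0],[0,0,0.008,0,0,0]]}'
```

```text
time_s: 11.47
position: [0.5396, 0.2284, 0.1061]
tcp_rot: [-0.0, 1.0, -0.0, -0.0]
contact_force: [0.9, -0.4, -1.4]
opening: 0.06
finger_force: 30.0
time_s: 11.72
position: [0.5395, 0.2284, 0.1047]
tcp_rot: [-0.0, 1.0, -0.0, -0.0]
contact_force: [-1.0, -0.6, -0.5]
opening: 0.06
finger_force: 30.0
time_s: 11.97
position: [0.5398, 0.2285, 0.1027]
tcp_rot: [-0.0, 1.0, 0.0, 0.0]
contact_force: [-0.3, 0.2, -1.8]
opening: 0.0604
finger_force: 30.0
```

Converted, 0.001 m / 0.25 = 0.004.

```bash
python3 -m crank '{"steps": [[0,0,0.004,0,0,0],[0,0,0.004,0,0,0],[0,0,0.004,0,0,0]]}'
python3 -m crank '{"steps": [[0,0,0.004,0,0,0],[0,0,0.004,0,0,0]]}'
```

```text
time_s: 12.22
position: [0.5399, 0.2285, 0.1025]
tcp_rot: [-0.0, 1.0, 0.0, 0.0]
contact_force: [-2.8, -0.9, 5.4]
opening: 0.0606
finger_force: 30.0
time_s: 12.38
position: [0.5399, 0.2285, 0.1025]
tcp_rot: [-0.0, 1.0, 0.0, 0.001]
contact_force: [-3.5, -1.2, 10.1]
opening: 0.0603
finger_force: 30.0
```

Contact is at the seated height. Next: release, retreat towards the blue sieve and check.

Converted, -0.17 m / 0.25 = -0.68, -0.14 m / 0.25 = -0.56.

```bash
python3 -m crank '{"steps": [[0,0,0,0,0,0],[0,0,0,0,0,0],[0,0,0,0,0,0]]}' 0.076 >/dev/null
python3 -m crank '{"steps": [[0,0,-0.08,0,0,0],[0,0,-0.2,0,0,0],[0,-0.08,-0.3,0,0,0],[0.04,-0.24,-0.3,0,0,0],[0.08,-0.4,-0.3,0,0,0]]}' >/dev/null
python3 -m crank '{"steps": [[0.04,-0.14,0,0,0,0],[0.08,-0.28,0.04,0,0,0],[0.12,-0.42,0.08,0,0,0],[0.16,-0.56,0.16,0,0,0],[0.168,-0.68,0.24,0,0,0]]}' >/dev/null
python3 -m crank '{"steps": [[0,0,0,0,0,0],[0,0,0,0,0,0],[0,0,0,0,0,0]]}'
python3 -c "
from h import *
for n in('top','side'):
    C=cloud(r.snapshot(n))
    print(n,ring(C,[.5385,.226],.122),ring(C,[.4755,-.043],.029))
print(r.state()['position'],tool(np.array([.4757,-.0435,.008])-r.state()['position']).round(4))"
```

```text
time_s: 13.72
position: [0.4784, -0.0413, 0.1158]
tcp_rot: [0.0, 1.0, 0.0, 0.0]
contact_force: [0.5, -0.5, 0.5]
opening: 0.0757
finger_force: 0.0
top (205, array([0.5406, 0.2264, 0.028 ]), 'z,tilt', np.float64(0.123), array([ 0.007, -0.002])) 0
side (50, array([0.5375, 0.2246, 0.0307]), 'z,tilt', np.float64(0.1211), array([ 0.007, -0.008])) (152, array([ 0.4753, -0.0448,  0.0281]), 'z,tilt', np.float64(0.028), array([-0.001,  0.006]))
[ 0.47881102 -0.04064993  0.1163528 ] [ 0.0033 -0.0029  0.1083]
```

Converted, 0.108 m / 0.25 = 0.432, 0.1 m / 0.25 = 0.4.

```bash
python3 -m crank '{"steps": [[0.012,-0.012,0.12,0,0,0],[0.012,-0.012,0.24,0,0,0],[0.012,-0.012,0.34,0,0,0],[0.012,-0.012,0.4,0,0,0],[0.012,-0.012,0.432,0,0,0]]}'  >/dev/null
python3 -m crank '{"steps": [[0,0,0,0,0,0],[0,0,0,0,0,0],[0,0,0,0,0,0]]}'
python3 -m crank '{"steps": [[0,0,0,0,0,0],[0,0,0,0,0,0],[0,0,0,0,0,0],[0,0,0,0,0,0]]}' 0.04
python3 -m crank '{"steps": [[0,0,-0.12,0,0,0],[0,0,-0.26,0,0,0],[0,0,-0.4,0,0,0],[0,0,-0.54,0,0,0],[0,0,-0.68,0,0,0]]}' >/dev/null
python3 -m crank '{"steps": [[-0.04,0.16,0,0,0,0],[-0.08,0.32,0,0,0,0],[-0.12,0.48,0,0,0,0],[-0.16,0.64,0,0,0,0],[-0.2,0.8,0,0,0,0]]}' >/dev/null
python3 -m crank '{"steps": [[0,0,0,0,0,0],[0,0,0,0,0,0],[0,0,0,0,0,0]]}'
python3 -c "
from h import *
print(r.state()['position'],tool(np.array([.5398,.228,.14])-r.state()['position']).round(4))"
```

```text
time_s: 14.48
position: [0.4763, -0.0444, 0.0089]
tcp_rot: [-0.001, 1.0, -0.0, 0.001]
contact_force: [0.3, -0.5, 0.4]
opening: 0.076
finger_force: 0.0
time_s: 14.82
position: [0.4755, -0.0446, 0.0086]
tcp_rot: [0.0, 1.0, 0.0, 0.001]
contact_force: [-0.5, 0.4, 5.1]
opening: 0.0603
finger_force: 30.0
time_s: 15.9
position: [0.5241, 0.1549, 0.1772]
tcp_rot: [-0.001, 1.0, -0.001, -0.001]
contact_force: [0.1, -0.4, -0.8]
opening: 0.0605
finger_force: 30.0
[0.52411971 0.15492099 0.17724151] [-0.0158  0.0731  0.0371]
```

Converted, 0.0725 m / 0.25 = 0.29, 0.036 m / 0.25 = 0.144.

```bash
python3 -m crank '{"steps": [[-0.032,0.144,0,0,0,0],[-0.0632,0.29,0,0,0,0],[-0.0632,0.29,0.02,0,0,0],[-0.0632,0.29,0.06,0,0,0],[-0.0632,0.29,0.088,0,0,0]]}' >/dev/null
python3 -m crank '{"steps": [[0,0,0,0,0,0],[0,0,0,0,0,0],[0,0,0,0,0,0]]}'
python3 -c "
from h import *
print(r.state()['position'],tool(np.array([.5398,.2283,.1275])-r.state()['position']).round(4))"
```

```text
time_s: 16.57
position: [0.5405, 0.2266, 0.1558]
tcp_rot: [0.001, 1.0, -0.0, -0.0]
contact_force: [-0.2, 0.2, -1.4]
opening: 0.0603
finger_force: 30.0
[0.54051388 0.22664356 0.15579595] [0.0007 0.0017 0.0283]
```

Converted, 0.026 m / 0.25 = 0.104, 0.001 m / 0.25 = 0.004.

```bash
python3 -m crank '{"steps": [[0.002,0.004,0.032,0,0,0],[0.002,0.004,0.06,0,0,0],[0.002,0.004,0.076,0,0,0],[0.002,0.004,0.092,0,0,0],[0.002,0.004,0.104,0,0,0]]}'
python3 -m crank '{"steps": [[0,0,0.004,0,0,0],[0,0,0.008,0,0,0],[0,0,0.008,0,0,0]]}'
python3 -m crank '{"steps": [[0,0,0.004,0,0,0],[0,0,0.008,0,0,0],[0,0,0.008,0,0,0]]}'
```

```text
time_s: 16.98
position: [0.5398, 0.2289, 0.129]
tcp_rot: [-0.0, 1.0, -0.0, -0.0]
contact_force: [-0.2, 0.2, -1.4]
opening: 0.0603
finger_force: 30.0
time_s: 17.23
position: [0.5401, 0.229, 0.1276]
tcp_rot: [-0.0, 1.0, 0.0, -0.0]
contact_force: [-0.1, 0.1, -0.8]
opening: 0.0603
finger_force: 30.0
time_s: 17.48
position: [0.5401, 0.2289, 0.1257]
tcp_rot: [-0.0, 1.0, 0.0, 0.0]
contact_force: [-0.3, 0.4, -1.2]
opening: 0.0602
finger_force: 30.0
```

Expected seat is at TCP z ≈ 0.1245.

Converted, 0.0015 m / 0.25 = 0.006, 0.001 m / 0.25 = 0.004.

```bash
python3 -m crank '{"steps": [[0,0,0.004,0,0,0],[0,0,0.006,0,0,0],[0,0,0.006,0,0,0]]}'
python3 -m crank '{"steps": [[0,0,0.004,0,0,0],[0,0,0.004,0,0,0]]}'
```

```text
time_s: 17.73
position: [0.5402, 0.229, 0.1246]
tcp_rot: [-0.0, 1.0, 0.0, 0.0]
contact_force: [-0.9, -0.8, 1.1]
opening: 0.0607
finger_force: 30.0
time_s: 17.9
position: [0.5402, 0.229, 0.1246]
tcp_rot: [-0.0, 1.0, 0.0, 0.001]
contact_force: [-2.6, -1.1, 5.8]
opening: 0.0603
finger_force: 30.0
```

Converted, -0.19 m / 0.25 = -0.76, -0.05 m / 0.25 = -0.2.

```bash
python3 -m crank '{"steps": [[0,0,0,0,0,0],[0,0,0,0,0,0],[0,0,0,0,0,0]]}' 0.076 >/dev/null
python3 -m crank '{"steps": [[0,0,-0.08,0,0,0],[0,0,-0.2,0,0,0],[0,-0.08,-0.28,0,0,0],[-0.04,-0.24,-0.28,0,0,0],[-0.06,-0.4,-0.28,0,0,0]]}' >/dev/null
python3 -m crank '{"steps": [[-0.02,-0.16,0,0,0,0],[-0.04,-0.32,0.04,0,0,0],[-0.06,-0.48,0.12,0,0,0],[-0.08,-0.62,0.24,0,0,0],[-0.104,-0.76,0.36,0,0,0]]}' 0.05 >/dev/null
python3 -m crank '{"steps": [[0,0,0,0,0,0],[0,0,0,0,0,0],[0,0,0,0,0,0]]}'
python3 -c "
from h import *
for n in('top','side'):
    p=r.snapshot(n);C=cloud(p)
    cv2.imwrite(f'pics/{n}3.png',p['pixels'][:,:,::-1])
    print(n,ring(C,[.5385,.226],.144),ring(C,[.5816,-.071],.013,.004))
print(r.state()['position'],tool(np.array([.582,-.0717,.017])-r.state()['position']).round(4))"
```

```text
time_s: 19.23
position: [0.5796, -0.0511, 0.1114]
tcp_rot: [0.0, 1.0, 0.0, -0.0]
contact_force: [0.7, -0.3, 0.4]
opening: 0.0498
finger_force: 0.0
top (225, array([0.5396, 0.2269, 0.028 ]), 'z,tilt', np.float64(0.1447), array([-0.001, -0.008])) (154, array([ 0.5904, -0.0699,  0.03  ]), 'z,tilt', np.float64(0.0134), array([-0.   , -0.002]))
side (130, array([0.5405, 0.2251, 0.0286]), 'z,tilt', np.float64(0.1432), array([-0.009, -0.004])) (264, array([ 0.5819, -0.0727,  0.0234]), 'z,tilt', np.float64(0.0131), array([-0.01 ,  0.009]))
[ 0.58021981 -0.05037872  0.11250986] [-0.0016 -0.0213  0.0955]
```

Converted, 0.09 m / 0.25 = 0.36, 0.085 m / 0.25 = 0.34.

```bash
python3 -m crank '{"steps": [[-0.006,-0.0852,0.08,0,0,0],[-0.006,-0.0852,0.18,0,0,0],[-0.006,-0.0852,0.28,0,0,0],[-0.006,-0.0852,0.34,0,0,0],[-0.006,-0.0852,0.36,0,0,0]]}'  >/dev/null
python3 -m crank '{"steps": [[0,0,0.008,0,0,0],[0,0,0.012,0,0,0],[0,0,0.012,0,0,0]]}'
```

```text
time_s: 20.0
position: [0.5822, -0.0724, 0.0198]
tcp_rot: [-0.001, 1.0, -0.0, 0.001]
contact_force: [0.2, 0.6, 1.1]
opening: 0.0504
finger_force: 0.0
```

Converted, 0.0015 m / 0.25 = 0.006.

```bash
python3 -m crank '{"steps": [[0,0,0.006,0,0,0],[0,0,0.006,0,0,0]]}' >/dev/null
python3 -m crank '{"steps": [[0,0,0,0,0,0],[0,0,0,0,0,0],[0,0,0,0,0,0],[0,0,0,0,0,0],[0,0,0,0,0,0]]}' 0.01
python3 -m crank '{"steps": [[0,0,0,0,0,0],[0,0,0,0,0,0]]}'
python3 -m crank '{"steps": [[0,0,-0.12,0,0,0],[0,0,-0.26,0,0,0],[0,0,-0.4,0,0,0],[0,0,-0.54,0,0,0],[0,0,-0.68,0,0,0]]}' >/dev/null
python3 -m crank '{"steps": [[0,0,0,0,0,0],[0,0,-0.04,0,0,0],[0,0,-0.04,0,0,0]]}'
python3 -c "
from h import *
s=r.state()['position']
for n in('top','side'):
    p=r.snapshot(n);C=cloud(p)
    cv2.imwrite(f'pics/{n}4.png',p['pixels'][:,:,::-1])
    print(n,ring(C,s[:2],s[2]-.005,.005))
print(s,tool(np.array([.5402,.2285,s[2]])-s).round(4))"
```

```text
time_s: 20.58
position: [0.581, -0.0727, 0.017]
tcp_rot: [-0.0, 1.0, 0.0, 0.0]
contact_force: [-0.0, 0.6, 1.4]
opening: 0.0214
finger_force: 30.0
time_s: 20.75
position: [0.581, -0.0727, 0.017]
tcp_rot: [-0.0, 1.0, 0.0, 0.0]
contact_force: [-0.0, 0.0, 1.1]
opening: 0.0217
finger_force: 30.0
time_s: 21.42
position: [0.5812, -0.0728, 0.1978]
tcp_rot: [-0.0, 1.0, -0.0, 0.001]
contact_force: [-0.1, 0.2, -1.5]
opening: 0.0216
finger_force: 30.0
top (116, array([ 0.5597, -0.0787,  0.0082]), 'z,tilt', np.float64(0.1956), array([0.058, 0.013]))
side (254, array([ 0.5816, -0.0774,  0.0236]), 'z,tilt', np.float64(0.1928), array([0.009, 0.04 ]))
[ 0.58117541 -0.07283521  0.19776869] [4.090e-02 3.013e-01 3.000e-04]
```

Converted, 0.18 m / 0.25 = 0.72, 0.144 m / 0.25 = 0.576.

```bash
python3 -m crank '{"steps": [[0.02,0.144,0,0,0,0],[0.04,0.288,0,0,0,0],[0.06,0.432,0,0,0,0],[0.08,0.576,0,0,0,0],[0.1,0.72,0,0,0,0]]}' >/dev/null
python3 -m crank '{"steps": [[0.02,0.144,0,0,0,0],[0.04,0.288,0,0,0,0],[0.06,0.432,0,0,0,0],[0.064,0.484,0,0,0,0],[0.064,0.484,0,0,0,0]]}' >/dev/null
python3 -m crank '{"steps": [[0,0,0,0,0,0],[0,0,0.024,0,0,0],[0,0,0.04,0,0,0],[0,0,0.04,0,0,0]]}'
python3 -c "
from h import *
s=r.state()['position']
p=r.snapshot('side');C=cloud(p);cv2.imwrite('pics/side5.png',cv2.resize(p['pixels'][80:210,220:400,::-1],None,fx=4,fy=4))
print(s,tool(np.array([.5398,.2285,.158])-s).round(4))"
```

```text
time_s: 22.68
position: [0.5394, 0.2265, 0.1854]
tcp_rot: [0.001, 1.0, -0.001, -0.001]
contact_force: [-0.3, 0.3, -0.8]
opening: 0.0216
finger_force: 30.0
[0.53939456 0.2264947  0.18539191] [-0.0005  0.002   0.0274]
```

View pics/side5.png

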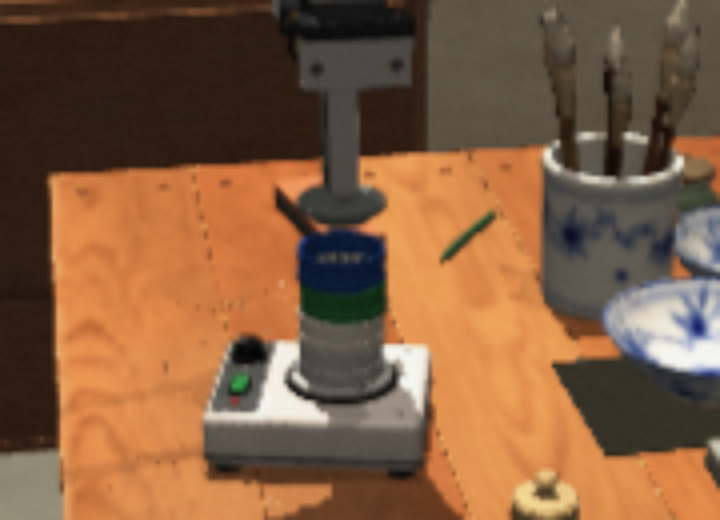

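The lid is held level at about (343,203), directly over the straight stack with its blue rim at (343,245). White, green and blue are well stacked. Now I'll lower it.

Converted, 0.026 m / 0.25 = 0.104, 0.023 m / 0.25 = 0.092.

```bash
python3 -m crank '{"steps": [[0,0.006,0.032,0,0,0],[0,0.006,0.06,0,0,0],[0,0.006,0.076,0,0,0],[0,0.006,0.092,0,0,0],[0,0.006,0.104,0,0,0]]}'
python3 -m crank '{"steps": [[0,0,0.004,0,0,0],[0,0,0.008,0,0,0],[0,0,0.008,0,0,0]]}'
python3 -m crank '{"steps": [[0,0,0.004,0,0,0],[0,0,0.004,0,0,0],[0,0,0.004,0,0,0]]}'
```

```text
time_s: 23.15
position: [0.5397, 0.2296, 0.1602]
tcp_rot: [-0.0, 1.0, -0.0, -0.0]
contact_force: [0.4, 1.1, -0.9]
opening: 0.0213
finger_force: 30.0
time_s: 23.4
position: [0.54, 0.2298, 0.1589]
tcp_rot: [-0.0, 1.0, 0.0, 0.0]
contact_force: [-0.2, 0.7, -1.4]
opening: 0.0216
finger_force: 30.0
time_s: 23.65
position: [0.5401, 0.2298, 0.1581]
tcp_rot: [-0.0, 1.0, 0.0, 0.0]
contact_force: [-0.1, -0.1, 0.1]
opening: 0.021
finger_force: 30.0
```

Converted, 0.002 m / 0.25 = 0.008, 0.001 m / 0.25 = 0.004.

```bash
python3 -m crank '{"steps": [[0,-0.002,0.004,0,0,0],[0,-0.002,0.008,0,0,0],[0,-0.002,0.008,0,0,0]]}'
python3 -m crank '{"steps": [[0,0,0.004,0,0,0],[0,0,0.004,0,0,0],[0,0,0.004,0,0,0]]}'
python3 -m crank '{"steps": [[0,0,0.004,0,0,0],[0,0,0.004,0,0,0]]}'
```

```text
time_s: 23.9
position: [0.5398, 0.2292, 0.1558]
tcp_rot: [-0.0, 1.0, -0.0, -0.0]
contact_force: [-0.4, -0.2, -1.4]
opening: 0.0214
finger_force: 30.0
time_s: 24.15
position: [0.5401, 0.2293, 0.155]
tcp_rot: [-0.0, 1.0, 0.0, 0.0]
contact_force: [0.2, 0.7, -0.3]
opening: 0.0216
finger_force: 30.0
time_s: 24.32
position: [0.5402, 0.2293, 0.1549]
tcp_rot: [-0.0, 1.0, 0.0, 0.0]
contact_force: [-0.7, -0.9, 5.1]
opening: 0.0216
finger_force: 30.0
```

The lid is seated at the expected height (0.155). I'll release, lift clear and look.

Converted, 0.09 m / 0.25 = 0.36, -0.07 m / 0.25 = -0.28.

```bash
python3 -m crank '{"steps": [[0,0,0,0,0,0],[0,0,0,0,0,0],[0,0,0,0,0,0]]}' 0.05
python3 -m crank '{"steps": [[0,0,-0.06,0,0,0],[0,0,-0.16,0,0,0],[0,0,-0.28,0,0,0],[0.12,-0.08,-0.28,0,0,0],[0.26,-0.16,-0.28,0,0,0]]}' >/dev/null
python3 -m crank '{"steps": [[0.12,-0.08,0,0,0,0],[0.24,-0.16,0,0,0,0],[0.36,-0.24,0,0,0,0],[0.36,-0.24,0,0,0,0],[0.36,-0.24,0,0,0,0]]}' 
python3 -c "
from h import *
for n in('top','side'):
    p=r.snapshot(n);C=cloud(p)
    print(n,'disc',ring(C,[.54,.227],.151,.005),'knob',ring(C,[.54,.227],.172,.004),'red',ring(C,[.70,-.022],.029), 'weight',ring(C,[.653,.092],.034))
cv2.imwrite('pics/side6.png',cv2.resize(p['pixels'][80:280,220:430,::-1],None,fx=3,fy=3))"
```

```text
time_s: 24.57
position: [0.5399, 0.2293, 0.1537]
tcp_rot: [-0.0, 1.0, 0.0, -0.0]
contact_force: [0.1, -0.9, 0.2]
opening: 0.0384
finger_force: 0.0
time_s: 25.4
position: [0.3839, 0.1287, 0.2242]
tcp_rot: [0.001, 1.0, 0.0, 0.001]
contact_force: [0.5, -0.6, -0.5]
opening: 0.0498
finger_force: 0.0
top disc (634, array([0.5406, 0.2287, 0.0232]), 'z,tilt', np.float64(0.1515), array([0.008, 0.016])) knob (112, array([0.5404, 0.2271, 0.008 ]), 'z,tilt', np.float64(0.1726), array([-0.007,  0.064])) red (147, array([ 0.6997, -0.0197,  0.0279]), 'z,tilt', np.float64(0.0293), array([-0.006,  0.005])) weight (41, array([0.6532, 0.0925, 0.0057]), 'z,tilt', np.float64(0.0338), array([ 0.112, -0.06 ]))
side disc (166, array([0.5412, 0.2234, 0.0231]), 'z,tilt', np.float64(0.151), array([0.014, 0.036])) knob (33, array([0.5402, 0.2265, 0.0093]), 'z,tilt', np.float64(0.1723), array([0.08 , 0.092])) red (134, array([ 0.6998, -0.0231,  0.0281]), 'z,tilt', np.float64(0.0279), array([-0.01 , -0.005])) weight (21, array([0.6547, 0.09  , 0.0061]), 'z,tilt', np.float64(0.0327), array([ 0.051, -0.029]))
```

View pics/side6.png

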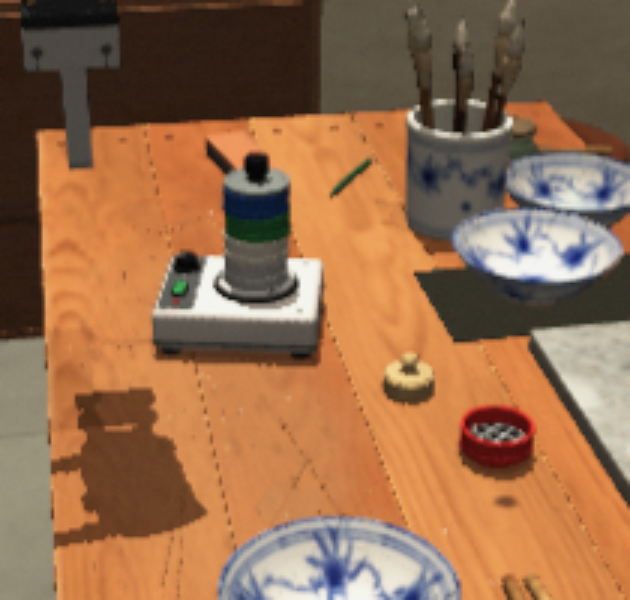

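The tower stands straight with the lid level at about (257,185). The red sieve and the weight have not moved, and the gripper is clear.

```bash
python3 -c "
from cell import r
print(r.sign_off())"
```

```text
the job is handed in; nothing more can be done
None
```

The sieve tower is built on the shaker in the order white, green, blue, grey lid. Camera heights matched the seated positions, the red sieve and brass weight are where they were, and the job was handed in after about 25 s of the 93 s allowed (no verdict came back).

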